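# Rebuild the cassette display on the stall's riser

## Robot

A 6-joint arm with a two-finger parallel gripper is mounted at the origin on the work surface. World frame = base frame: x ahead of the robot, y to its left, z up, the work surface at z = 0. Lengths are in m, angles in rad, forces in N, time in s.
With the tool pointing down it reaches from about 0.275 to 0.825 m from the base axis. Payload 4.9 kg.
Tool frame: the origin (TCP) lies midway between the tips of the shut fingers; the grasp point (between the pads) lies 19 mm behind it (grip_point_offset is the distance from the TCP to the grasp point, in m); z points along the fingers, y is the line along which they close (so a half turn about z gives the same grasp; the last joint's range is limited). The gripper opens to 85 mm and grips with 20 to 120 N. Pads are 22 mm wide; open, the fingers measure 114 mm over their backs; the gripper's body (76 mm by 85 mm) begins 54 mm behind the grasp point. The pads swing forward as they close: fully open they stand 13 mm farther back than shut.
Start: joints at [-1.318, 0.326, -0.193, 1.052, 0, 1.437], TCP at [0.207, -0.509, 0.231] pointing down, gripper open.
Joint ranges: [-2.65, 2.65], [-0.97, 1.79], [-1.3, 1.35], [-1.93, 2.1], [-1.47, 1.37], [-3.14, 3.14]. Speed limits (rad/s): [2.57, 2.57, 3.14, 3.14, 3.14, 3.14].

## Interface

Orientations are given as a rotation vector (axis times angle).
In Python, from cell import * gives the robot as it stands. Calls block until the motion is done:
- movep(position, orientation): joint-space move of the TCP to a pose.
- move_l(position, velocity=0.15, rot=None, until_force=None): straight line of the TCP; rot=None keeps the orientation; velocity is the mean speed in m/s. With until_force (N) it stops when the force on the tool has changed by that much, and returns True; else False.
- set_joints(angles): joint-space move.
- let_go() and grab(newtons=None): open the fingers fully, or close them until they stop; newtons is the grip in N (None keeps the last).
- sleep(seconds).
- ik(position, orientation): joint angles nearest the present ones, or None.
- get_state(): the state.
- grab_frame(name): name is "side" or "top" or "wrist"; returns a dict with "img" (480x640x3 uint8, red, green, blue), "fx", "fy", "cx", "cy" (pixels), "k1" (the pictures are not rectified: a ray, as slopes to the right and down, at radius r is drawn at 1 + k1 r^2 times it, then the intrinsics apply), "cam_to_world" (4x4, takes a point from camera to world coordinates); the wrist camera has in their place "T_tool_cam" (4x4, takes a point from camera to tool coordinates, whose origin is the TCP and whose axes are the flange's). Camera axes: x right, y down, z forward; pixel columns grow to the right and rows downward; lengths in m; the calibration is good to about 2 mm. A picture is of the moment at which its call begins: read the wrist's pose just before it. There is no depth.
A pose or a line that the arm cannot do raises MotionError and nothing moves.
- sign_off(): hands the job in; it is judged then, once.
Trained networks look in the newest picture that a camera, given by its name, has taken for a name from the list of things; names that differ only in an ending like _2 or _b are one class to them, and where a whole thing is asked for, a point or a joint stands for the part that bears it (a point fixed in the world has none). Each returns a list of dicts, best first, with "score" (0 to 1); they miss things now and then, are a little off and sometimes report something else, mostly with a low value. They report only what shows in the picture. A call takes as long as a camera call.
- spot_in(camera, name): "centre" ([column, row] in pixels, amid what is visible of it).
- silhouettes(camera, name): "mask" (480x640 bool, what is visible of it) and "centre" ([column, row] in pixels, amid what is visible of it).
- tip_of(camera, name): "centre" ([column, row] in pixels: a listed point, or the origin of a listed thing).
The state is a dict: "clock": time; "q": joint angles; "joint_velocities": joint speeds; "tau": joint torques, N m; "position": TCP position; "eef_rot": TCP orientation; "contact_force": force on the tool from outside, world axes, zero at the start; "wrist_torque": the same for the moment, N m; "finger_gap": opening from 0.0 (shut) to 1.0 (fully open); "grasp_force": force on a finger pad.
Only numpy, scipy, OpenCV 4.12 (cv2) and the standard library are available. Lean on these libraries where they do the work, as an engineer would, in place of code of your own. Each camera call takes 0.05 s, during which the arm holds its last target. There are 200 camera calls.

## Task

Rebuild the counter display on the small raised stand: lift the wooden sign off it and stand it on the table well away from the riser, then stack all the cassette boxes lying on the table flat and squarely on the riser's little top plate as one straight column, lengthwise along the plate and centred on it, the thick box sets first and the slim cases above them. Finally stand the sign upright in the middle of the top of the column, its panel along the length of the boxes, and leave the other things on the table where they are.

Things in the scene. Friction and masses are not known exactly. Their poses are not given: they have to be found in the camera images.
- riser: display riser, steel, fixed to the table: foot 100 x 80 x 8 mm, slim post, top plate 70 (its x) by 40 (its y) mm with its upper face 60 mm above the table; origin at the centre of the foot's underside, z up; the boxes overhang the plate by 19 mm at the ends and 13 mm at the sides
- riser_top (a point): the centre of the upper face of the riser's plate, 60 mm above the table
- sign: blank wooden sign stand, about 100 g: base 70 (its x) by 46 (its y) by 14 mm tall, with an upright panel on its middle, 70 mm long along x, 10 mm thick along y, reaching from 14 to 72 mm above the underside, best held across its thickness; origin at the centre of the base's underside, z up; it starts on the riser; the table between the riser and the boxes has room for it
- set1: closed card box set of cassettes, a plain rectangular brown box with a white label, lying flat: 108 (its x) by 66 (its y) by 34 mm tall, about 160 g; origin at the centre of its underside; two or three of the three sets are present (None all along: absent)
- set2: closed card box set of cassettes, a plain rectangular brown box with a white label, lying flat: 108 (its x) by 66 (its y) by 34 mm tall, about 160 g; origin at the centre of its underside; two or three of the three sets are present (None all along: absent)
- set3: closed card box set of cassettes, a plain rectangular brown box with a white label, lying flat: 108 (its x) by 66 (its y) by 34 mm tall, about 160 g; origin at the centre of its underside; two or three of the three sets are present (None all along: absent)
- slim1: closed slim card cassette case, brown with a white label like the thick sets but thinner, lying flat: 108 (its x) by 66 (its y) by 18 mm tall, about 80 g; origin at the centre of its underside; two or three of the three slim cases are present (None all along: absent)
- slim2: closed slim card cassette case, brown with a white label like the thick sets but thinner, lying flat: 108 (its x) by 66 (its y) by 18 mm tall, about 80 g; origin at the centre of its underside; two or three of the three slim cases are present (None all along: absent)
- slim3: closed slim card cassette case, brown with a white label like the thick sets but thinner, lying flat: 108 (its x) by 66 (its y) by 18 mm tall, about 80 g; origin at the centre of its underside; two or three of the three slim cases are present (None all along: absent)
- tape_roll: bystander: grey roll of packing tape lying flat among the boxes, 88 mm across, 24 mm tall; origin at the centre of its underside. (A mug, a marker and a calculator, fixed, lie nearer the robot, all at x below 0.39 m; crates and hi-fi gear stand along the far edge, x above 0.83 m, and the sides, y beyond 0.48 m either way)
- coin_jar: bystander: glass jar with a steel cap, 60 mm across, 85 mm tall, at the far side; origin at the centre of its underside
- cd_pile: bystander: pile of CD cases, one piece, 125 (its x) by 142 by 40 mm, at the far side; origin at the centre of its underside

How it is judged:
By the outcome, as a careful person would: the job done as asked, in the order asked, and still so for the second after the job is handed in, with the robot touching nothing.
Of set1, set2, set3 only 2 to 3 are there at a start; the rules pass over those that are not, and their reading is None.
Of slim1, slim2, slim3 only 2 to 3 are there at a start; the rules pass over those that are not, and their reading is None.
At some moment in a run one of set1, set2, set3, slim1, slim2, slim3 may be knocked a few centimetres aside while the robot is not near it.
It also fails if it takes over 210 s, if anything falls off the work surface, if the arm or the gripper's body presses on something with over 40 N, if the wrist force passes 120 N, or if a joint passes its speed limit or range.

## Working session

There is one attempt and no reset: what is moved stays moved. The work goes in short steps, each a Python script; the robot and the scene stay as the last script left them, time stands still between calls to the robot, and variables do not carry over. Pictures are saved under pics/ and viewed, at most 14 in all, crops included, and the job is handed in when it is done.

```bash
ls; mkdir -p pics; python3 - <<'E'
from cell import *
import cv2
s=get_state();print(s['clock'],s['position'],s['eef_rot'])
for c in('top','side'):
    f=grab_frame(c);cv2.imwrite(f'pics/{c}0.png',f['img'][:,:,::-1]);print(c,{k:f[k] for k in('fx','fy','cx','cy','k1')},f['cam_to_world'])
    for n in('sign','riser','set1','slim1','tape_roll','coin_jar','cd_pile'):
        r=silhouettes(c,n);print(c,n,[(round(d['score'],2),[round(float(v)) for v in d['centre']],int(d['mask'].sum())) for d in r])
E
```

```text
pics
0.0 [ 0.20733632 -0.50877923  0.23049415] [-3.08131612e+00 -6.03459280e-01  1.53041408e-04]
top {'fx': 530.0996125085279, 'fy': 530.0996125085279, 'cx': 328.0802049032448, 'cy': 238.23038370619955, 'k1': -0.028877528436167987} [[-0.00268641 -0.99836919  0.05702403  0.51178077]
 [-0.9999093   0.00192922 -0.01332921 -0.01776847]
 [ 0.01319746 -0.05705467 -0.99828382  1.38632807]
 [ 0.          0.          0.          1.        ]]
top sign [(0.86, [469, 279], 577), (0.49, [244, 303], 1185)]
top riser [(0.74, [456, 283], 763), (0.3, [404, 189], 2933)]
top set1 [(0.88, [190, 232], 1223), (0.75, [245, 301], 1165), (0.57, [302, 294], 1123)]
top slim1 [(0.72, [361, 223], 1045), (0.61, [185, 294], 1116)]
top tape_roll [(0.71, [244, 218], 418)]
top coin_jar [(0.6, [305, 176], 452)]
top cd_pile [(0.9, [404, 186], 2839)]
side {'fx': 483.26867703687964, 'fy': 483.26867703687964, 'cx': 314.952256543741, 'cy': 235.84130042133972, 'k1': -0.12422358355282664} [[-0.95143693 -0.218595    0.2167579   0.36711373]
 [-0.30724306  0.71824647 -0.62427856  0.62662278]
 [-0.01922143 -0.66055903 -0.75052801  0.82172913]
 [ 0.          0.          0.          1.        ]]
side sign [(0.72, [399, 133], 496)]
side riser [(0.79, [402, 158], 686)]
side set1 [(0.92, [375, 278], 1833), (0.69, [368, 343], 2218), (0.55, [250, 385], 2533)]
side slim1 [(0.7, [330, 419], 2616), (0.67, [312, 209], 1117)]
side tape_roll []
side coin_jar [(0.57, [239, 236], 1038)]
side cd_pile [(0.77, [292, 170], 2438)]
```

View pics/top0.png

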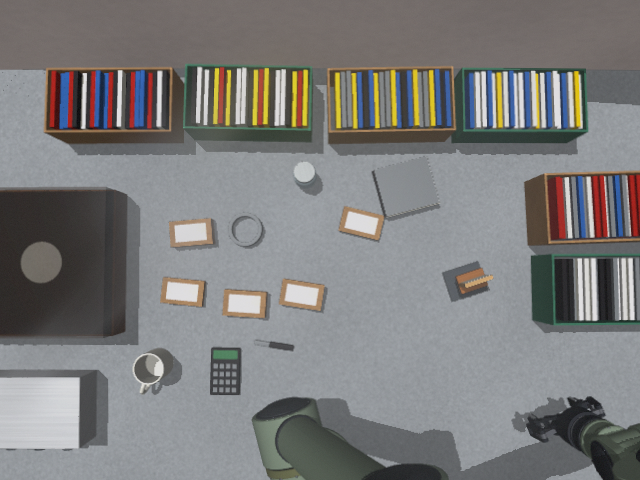

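View pics/side0.png

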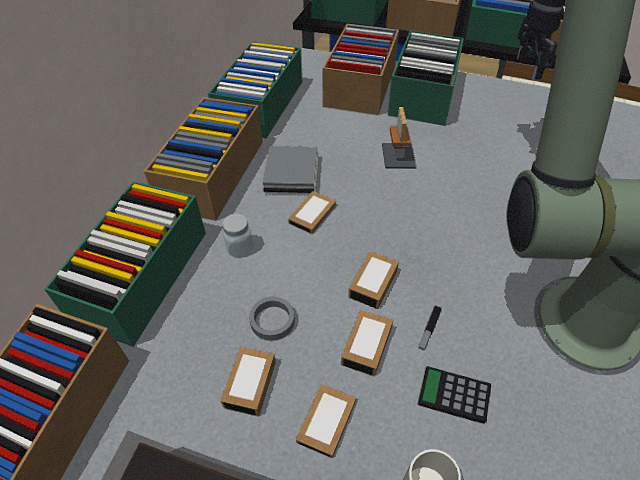

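```bash
cat > h.py <<'E'
from cell import *
import cv2, numpy as np
from scipy.spatial.transform import Rotation as R
from scipy.optimize import minimize
def B(dx,dy,z0,z1): return np.array([[sx*dx/2,sy*dy/2,z] for sx in(-1,1) for sy in(-1,1) for z in(z0,z1)])
MODEL={'set':[B(.108,.066,0,.034)],'slim':[B(.108,.066,0,.018)],'sign':[B(.07,.046,0,.014),B(.07,.01,.014,.072)],
 'riser':[B(.1,.08,0,.008),B(.07,.04,.055,.06),B(.016,.016,0,.06)],'plate':[B(.07,.04,.055,.06)]}
def view(c):
    s=get_state(); f=grab_frame(c)
    if c=='wrist':
        T=np.eye(4);T[:3,:3]=R.from_rotvec(s['eef_rot']).as_matrix();T[:3,3]=s['position']
        f['cam_to_world']=T@f['T_tool_cam']
    return f
def proj(f,P):
    T=np.linalg.inv(f['cam_to_world']);p=P@T[:3,:3].T+T[:3,3];u=p[:,:2]/p[:,2:]
    u=u*(1+f['k1']*(u**2).sum(1,keepdims=True));return u*[f['fx'],f['fy']]+[f['cx'],f['cy']]
def unproj(f,px,z):
    d=(np.array(px,float)-[f['cx'],f['cy']])/[f['fx'],f['fy']];u=d.copy()
    for _ in range(8):u=d/(1+f['k1']*(u@u))
    T=f['cam_to_world'];r=T[:3,:3]@[*u,1];return (T[:3,3]+r*(z-T[2,3])/r[2])[:2]
def render(f,model,x,z0=0):
    c,s=np.cos(x[2]),np.sin(x[2]);m=np.zeros((480,640),np.uint8)
    for b in model:
        P=b@np.array([[c,s,0],[-s,c,0],[0,0,1]])+[x[0],x[1],z0]
        q=cv2.convexHull(proj(f,P).astype(np.float32))
        cv2.fillConvexPoly(m,np.round(q*16).astype(np.int32),255,cv2.LINE_AA,4)
    return m/255.
def fit(obs,kind,z0=0,xy=None,yaws=None):
    """obs: list of (frame,mask) -> x,y,yaw,1-IoU"""
    model=MODEL[kind]
    if xy is None:
        f,m=obs[0];xy=unproj(f,np.argwhere(m).mean(0)[::-1],z0+.02)
    ms=[(f,m.astype(float)) for f,m in obs]
    def cost(x):
        return np.mean([1-np.minimum(r,m).sum()/np.maximum(r,m).sum() for r,m in((render(f,model,x,z0),m) for f,m in ms)])
    best=None
    for y in (np.arange(0,np.pi,np.pi/6) if yaws is None else yaws):
        r=minimize(cost,[*xy,y],method='Nelder-Mead',options=dict(initial_simplex=np.array([xy[0],xy[1],y])+np.array([[0,0,0],[.015,0,0],[0,.015,0],[0,0,.25]]),maxiter=90,xatol=2e-4,fatol=1e-4))
        if best is None or r.fun<best.fun:best=r
    return np.array([*best.x[:2],(best.x[2]+np.pi/2)%np.pi-np.pi/2,best.fun])
def rot(psi): return (R.from_euler('z',psi)*R.from_euler('x',np.pi)).as_rotvec()
def goto(p,psi):
    """joint move above p; picks the half turn with the smallest last joint"""
    c=[(abs(q[5]),k) for k in(psi,psi+np.pi) if (q:=ik(list(p),rot(k))) is not None]
    k=min(c)[1];movep(list(p),rot(k));return k
def masks(c,name,smin=.3): return [d for d in silhouettes(c,name) if d['score']>smin]
E
python3 - <<'E'
from h import *
ft=view('top')
tm={n:masks('top',n) for n in('sign','set1','slim1')}
fs=view('side');sm={n:masks('side',n) for n in('sign','set1','slim1')}
F=lambda o,k,**a:np.round(fit(o,k,**a),4)
a=F([(ft,tm['sign'][0]['mask'])],'sign',z0=.06);print('sign top',a)
print('sign both',F([(ft,tm['sign'][0]['mask']),(fs,sm['sign'][0]['mask'])],'sign',z0=.06,xy=a[:2],yaws=[a[2]]))
T=[(n,d['mask']) for n in('set1','slim1') for d in tm[n]];S=[(n,d['mask']) for n in('set1','slim1') for d in sm[n]]
for n,m in T:
    x0=F([(ft,m)],n[:-1]);p=proj(fs,np.array([[x0[0],x0[1],.015]]))[0]
    j=min(range(len(S)),key=lambda i:np.linalg.norm(np.argwhere(S[i][1]).mean(0)[::-1]-p))
    print(n,S[j][0],x0,*[(k,F([(ft,m),(fs,S[j][1])],k,xy=x0[:2],yaws=[x0[2]])) for k in('set','slim')])
f=view('wrist');print(f['T_tool_cam'],f['fx'],f['k1'],get_state()['clock'])
E
```

```text
sign top [ 0.4807 -0.3907 -1.2798  0.1204]
sign both [ 0.4827 -0.3919 -1.2802  0.1447]
set1 set1 [0.4222 0.1766 1.5173 0.0837] ('set', array([0.4243, 0.1787, 1.5095, 0.0926])) ('slim', array([0.4252, 0.1776, 1.5019, 0.0971]))
set1 set1 [0.4457 0.0326 1.4197 0.0965] ('set', array([0.4477, 0.0328, 1.4153, 0.0886])) ('slim', array([0.4483, 0.0322, 1.4152, 0.1117]))
slim1 slim1 [ 0.6295 -0.1223  1.3136  0.1007] ('set', array([ 0.6297, -0.1214,  1.3746,  0.2012])) ('slim', array([ 0.6311, -0.1229,  1.2975,  0.1158]))
slim1 slim1 [0.4527 0.3393 1.4463 0.0685] ('set', array([0.454 , 0.3409, 1.4698, 0.1241])) ('slim', array([0.4546, 0.3405, 1.4769, 0.0754]))
[[-6.11846233e-04 -9.46549972e-01 -3.22556626e-01  8.40847022e-02]
 [ 9.99999812e-01 -5.68111665e-04 -2.29727223e-04  8.59222982e-04]
 [ 3.42001146e-05 -3.22556706e-01  9.46550142e-01 -1.42743394e-01]
 [ 0.00000000e+00  0.00000000e+00  0.00000000e+00  1.00000000e+00]] 348.0894751306738 -0.007180620315143559 1.25
```

```bash
cat >> h.py <<'E'
def clk(): return round(float(get_state()['clock']),1)
def look(kind,xy,yaw,z,z0=0,save=None,names=None,model=None):
    """wrist look from TCP height z; fits the nearest mask to the expected place"""
    goto([*xy,z],yaw);sleep(.1)
    f=view('wrist')
    if save: cv2.imwrite(f'pics/{save}.png',f['img'][:,:,::-1])
    c=[d for n in (names or [kind]) for d in masks('wrist',n,.15)]
    if not c: return None
    p=proj(f,np.array([[*xy,z0+.015]]))[0]
    d=min(c,key=lambda d:np.linalg.norm(np.array(d['centre'])-p))
    return fit([(f,d['mask'])],model or kind,z0=z0,yaws=[yaw])
def place(x,y,psi,z,over=.06):
    goto([x,y,z+over],psi)
    move_l([x,y,z+.012],.15)
    hit=move_l([x,y,z-.003],.03,until_force=6)
    zz=get_state()['position'][2];return hit,round(float(zz-z),4)
E
python3 - <<'E'
from h import *
print(clk())
x=look('sign',[.4815,-.391],-1.28,.27,z0=.06,save='w_sign');print(x,clk())
E
```

```text
1.2
[ 0.48217774 -0.39216947 -1.24052082  0.0526773 ] 2.6
```

View pics/w_sign.png

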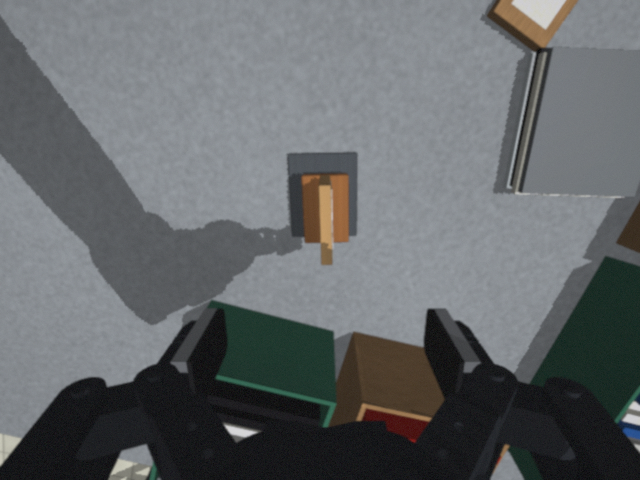

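```bash
python3 - <<'E'
from h import *
x,y,yaw=0.4822,-0.3922,-1.2405
k=goto([x,y,.17],yaw);move_l([x,y,.088],.12);grab(30);s=get_state();print(k,s['finger_gap'],s['grasp_force'])
move_l([x,y,.2],.15)
dz=.088-.06
print(place(.45,-.17,yaw,dz,over=.12));let_go();move_l([.45,-.17,.2],.2);print(clk())
f0=None
r=look('riser',[x,y],yaw,.25,save='w_riser',model='riser');print(r)
f=view('wrist');c=masks('wrist','riser',.15);print([(d['score'],d['centre'],int(d['mask'].sum())) for d in c])
print([(d['score'],unproj(f,d['centre'],.06)) for d in tip_of('wrist','riser_top')])
v=f['img'].copy();v[c[0]['mask'],1]=255;v[...,0]=np.maximum(v[...,0],(cv2.Canny((render(f,MODEL['riser'],r[:3])*255).astype(np.uint8),50,100)))
cv2.imwrite('pics/w_riser2.png',v[100:400,150:500,::-1].repeat(2,0).repeat(2,1));print(clk())
E
```

```text
1.9010926535897932 0.11574768718401439 34.618465304374695
(True, -0.0005)
9.5
[ 0.47971721 -0.39293525 -1.26868279  0.04406503]
[(0.86, [319.7, 195.3], 6475)]
[(0.83, array([ 0.47708329, -0.39461365]))]
10.7
```

View pics/w_riser2.png

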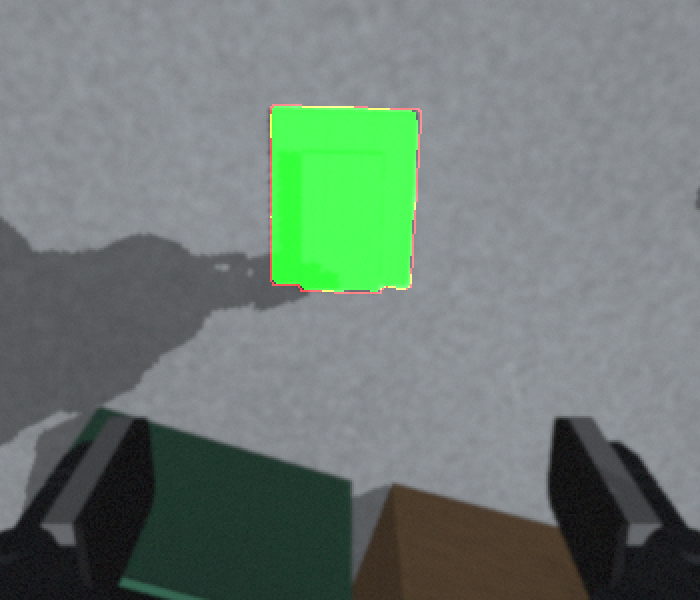

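```bash
python3 - <<'E'
from h import *
for dp,z in((0,.22),(np.pi,.25),(np.pi/2,.25),(-np.pi/2,.25)):
    k=1.873+dp;k=(k+np.pi)%(2*np.pi)-np.pi
    try: movep([.479,-.393,z],rot(k))
    except MotionError as e: print(dp,e);continue
    sleep(.15);f=view('wrist');c=masks('wrist','riser',.3)
    if c: print(round(dp,2),fit([(f,c[0]['mask'])],'riser',xy=[.479,-.393],yaws=[-1.268]),[unproj(f,d['centre'],.06) for d in tip_of('wrist','riser_top')][:1],clk())
    else: print('none')
E
```

```text
0 [ 0.47950809 -0.3931734  -1.25948696  0.05411441] [array([ 0.47609132, -0.39514346])] 11.3
3.14 [ 0.47903838 -0.39371517 -1.25927368  0.05092752] [array([ 0.68847014, -0.27519555])] 14.2
1.57 [ 0.47846672 -0.3937063  -1.25917815  0.06169739] [array([ 0.47822231, -0.39521085])] 15.9
-1.57 [ 0.47957297 -0.39378668 -1.2461065   0.04929416] [array([ 0.47962328, -0.39213922])] 18.9
```

```bash
cat >> h.py <<'E'
RX,RY,RT=.4791,-.3936,-1.258
def measure(xy,yaw,z=.2,save=None):
    goto([*xy,z],yaw);sleep(.1);f=view('wrist')
    if save: cv2.imwrite(f'pics/{save}.png',f['img'][:,:,::-1])
    c=[(n,d) for n in('set','slim') for d in masks('wrist',n+'1',.2)]
    w=[unproj(f,d['centre'],.02) for _,d in c]
    c=[(np.linalg.norm(p-xy),-d['score'],n,i) for i,((n,d),p) in enumerate(zip(c,w)) if np.linalg.norm(p-xy)<.1 for d in [c[i][1]]] and sorted([(round(np.linalg.norm(w[i]-xy),2),-d['score'],n,i) for i,(n,d) in enumerate(c) if np.linalg.norm(w[i]-xy)<.1])
    if not c: return None
    m=[d for n in('set',) for d in []]
    return f,c,w
E
python3 - <<'E'
# replace the clumsy draft of measure with a clean one
s=open('h.py').read();i=s.index('def measure');s=s[:i]+'''def measure(xy,yaw,kind,z=.2,save=None,z0=0):
    """look down at a box near xy; returns fit as kind, and the other kind's misfit"""
    goto([*xy,z],yaw);sleep(.1);f=view('wrist')
    if save: cv2.imwrite(f'pics/{save}.png',f['img'][:,:,::-1])
    c=[(np.linalg.norm(unproj(f,d['centre'],z0+.02)-xy),d) for n in('set1','slim1') for d in masks('wrist',n,.2)]
    c=[e for e in c if e[0]<.09]
    if not c: return None
    m=min(c,key=lambda e:e[0])[1]['mask'];o={'set':'slim','slim':'set'}[kind]
    x=fit([(f,m)],kind,z0=z0,yaws=[yaw]);return x,fit([(f,m)],o,z0=z0,yaws=[yaw])[3]
def box(xy,yaw,kind,zt,save=None):
    r=measure(xy,yaw,kind,save=save)
    if r is None: raise SystemExit('box not seen')
    x,o=r
    if np.hypot(*(x[:2]-xy))>.02 or abs(x[2]-yaw)>.2:
        x,o=measure(x[:2],x[2],kind)
    print(kind,x.round(4),'other',round(o,3),clk())
    if x[3]>.15: raise SystemExit('poor fit')
    k=goto([x[0],x[1],.10],x[2])
    zg=-.002 if kind=='set' else -.005
    h=move_l([x[0],x[1],zg],.12,until_force=12)
    zg=get_state()['position'][2];grab(60);s=get_state();print('grip',h,zg.round(4),round(s['finger_gap'],3),round(s['grasp_force'],1))
    if s['finger_gap']<.6: raise SystemExit('missed')
    move_l([x[0],x[1],max(.12,zt+.06)],.25)
    print('place',place(RX,RY,RT,zt+zg,over=.05));let_go()
    move_l([RX,RY,zt+zg+.12],.25);print(clk())
'''
open('h.py','w').write(s)
E
python3 - <<'E'
from h import *
box([.447,.033],1.415,'set',.06,save='w_b1')
print(measure([RX,RY],RT,'set',z=.30,z0=.06,save='w_c1'),clk())
E
```

```text
set [0.4139 0.0377 1.4088 0.0331] other 0.065 22.6
grip False -0.0013 0.762 66.1
place (True, 0.0003)
28.6
(array([ 0.48151614, -0.39558879, -1.26686342,  0.04473738]), np.float64(0.04882781555011806)) 29.4
```

```bash
python3 - <<'E'
from h import *
for dp in(np.pi/2,-np.pi/2):
    movep([RX,RY,.3],rot((1.883+dp+np.pi)%(2*np.pi)-np.pi));sleep(.15);f=view('wrist')
    if dp>0: cv2.imwrite('pics/w_c1b.png',f['img'][:,:,::-1])
    c=masks('wrist','set1',.2);c.sort(key=lambda d:np.linalg.norm(unproj(f,d['centre'],.08)-[RX,RY]))
    print(fit([(f,c[0]['mask'])],'set',z0=.06,xy=[RX,RY],yaws=[RT]),clk())
E
```

```text
[ 0.48028399 -0.39580316 -1.26909666  0.04196513] 31.0
[ 0.48176993 -0.39632395 -1.2693165   0.03824405] 33.9
```

View pics/w_c1b.png

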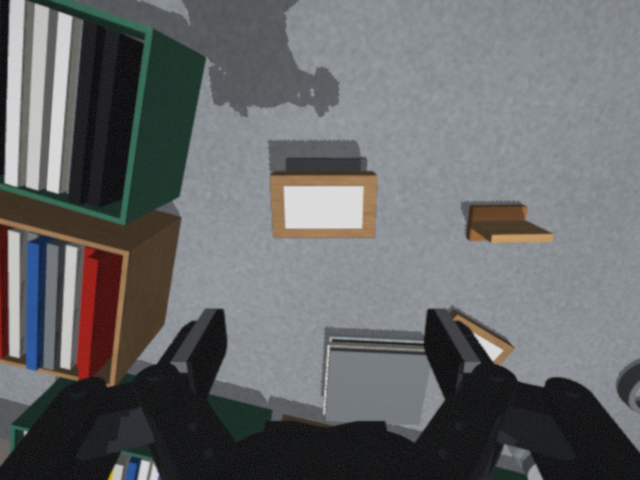

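```bash
python3 - <<'E'
from h import *
box([.424,.178],1.51,'set',.094)
print(measure([RX,RY],RT,'set',z=.334,z0=.094),clk())
E
```

```text
set [0.4253 0.1779 1.5013 0.0461] other 0.055 36.9
grip False -0.0012 0.766 66.4
place (True, 0.0003)
43.4
(array([ 0.48091743, -0.39463401, -1.25164137,  0.0371546 ]), np.float64(0.053703867447439047)) 44.2
```

```bash
python3 - <<'E'
from h import *
box([.60,.32],1.6,'set',.128,save='w_b3')
print(measure([RX,RY],RT,'set',z=.36,z0=.128,save='w_c3'),clk())
E
```

```text
set [ 0.6068  0.3146 -1.4787  0.0341] other 0.067 47.5
grip False -0.001 0.765 68.4
place (True, 0.0004)
54.6
(array([ 0.48143405, -0.39604058, -1.26173566,  0.04282129]), np.float64(0.05119135532098584)) 55.4
```

View pics/w_b3.png

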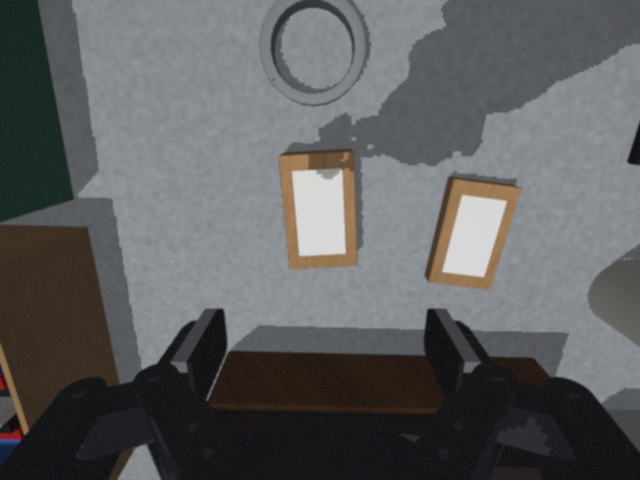

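```bash
python3 - <<'E'
from h import *
box([.4545,.3405],1.475,'slim',.162)
print(measure([RX,RY],RT,'slim',z=.38,z0=.162),clk())
E
```

```text
slim [0.4552 0.3394 1.4722 0.0376] other 0.13 58.3
grip False -0.0041 0.751 66.9
place (True, 0.0004)
65.6
(array([ 0.48076459, -0.39398336, -1.25935294,  0.03740354]), np.float64(0.12647037227402902)) 66.4
```

```bash
python3 - <<'E'
from h import *
box([.631,-.123],1.30,'slim',.18,save='w_b5')
print(measure([RX,RY],RT,'slim',z=.40,z0=.18,save='w_c5'),clk())
r=look('sign',[.45,-.17],RT,.22,save='w_s2');print(r,clk())
for c in('top','side'): cv2.imwrite(f'pics/{c}1.png',view(c)['img'][:,:,::-1])
E
```

```text
slim [ 0.6321 -0.1224  1.3322  0.036 ] other 0.127 68.0
grip False -0.004 0.753 68.0
place (True, 0.0004)
73.9
(array([ 0.48093628, -0.39433105, -1.25738307,  0.02984314]), np.float64(0.11659107424018855)) 74.7
[ 0.45190701 -0.17011127 -1.2376433   0.05778402] 76.0
```

View pics/side1.png

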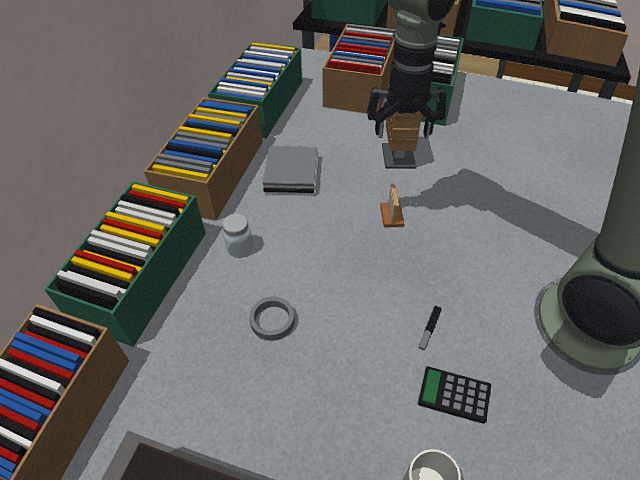

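View pics/w_s2.png

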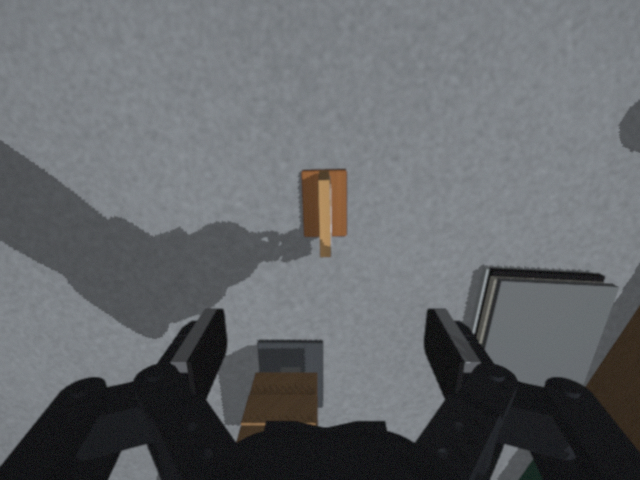

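```bash
python3 - <<'E'
from h import *
x,y,yaw=.4515,-.1701,-1.24
goto([x,y,.12],yaw);move_l([x,y,.028],.12);grab(30);print(get_state()['finger_gap'])
move_l([x,y,.30],.2)
print(place(.4804,-.3943,-1.257,.198+.028,over=.07));let_go();move_l([.4804,-.3943,.40],.2)
print(look('sign',[.4804,-.3943],-1.257,.41,z0=.198,save='w_end'),clk())
goto([.40,-.05,.35],0)
for c in('top','side'): cv2.imwrite(f'pics/{c}2.png',view(c)['img'][:,:,::-1])
v=cv2.imread('pics/side2.png')[60:260,200:500];cv2.imwrite('pics/side2c.png',cv2.resize(v,None,fx=2.6,fy=2.6));print(clk())
E
```

```text
0.112081942002249
(True, -0.0002)
[ 0.48184603 -0.39407845 -1.23542761  0.08519764] 83.8
85.2
```

View pics/side2c.png

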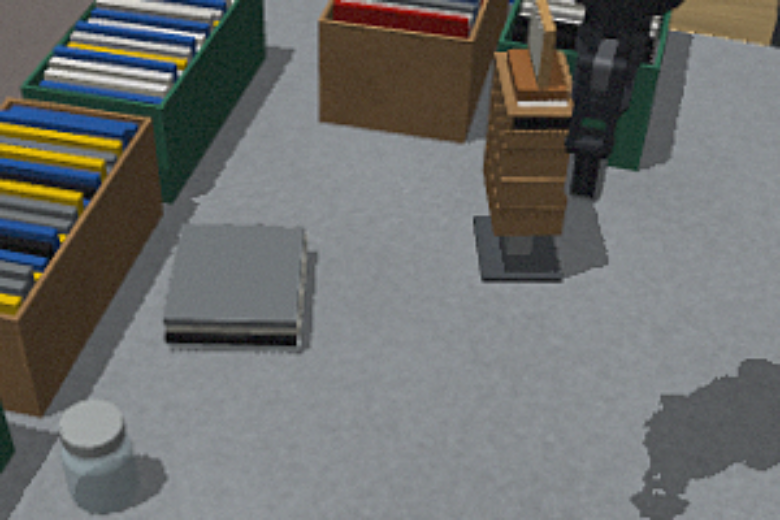

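View pics/w_end.png

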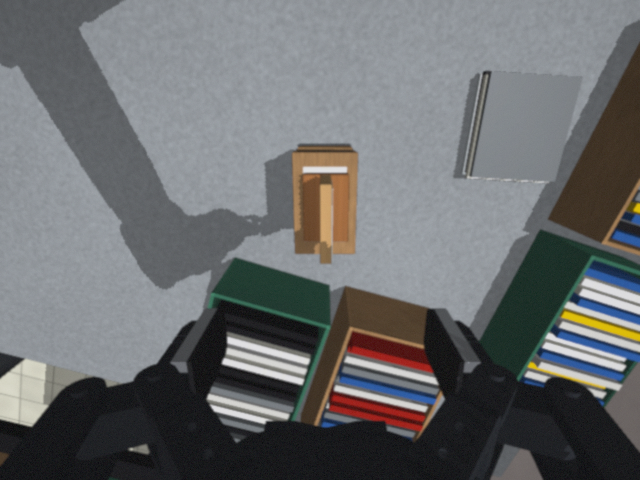

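View pics/top2.png

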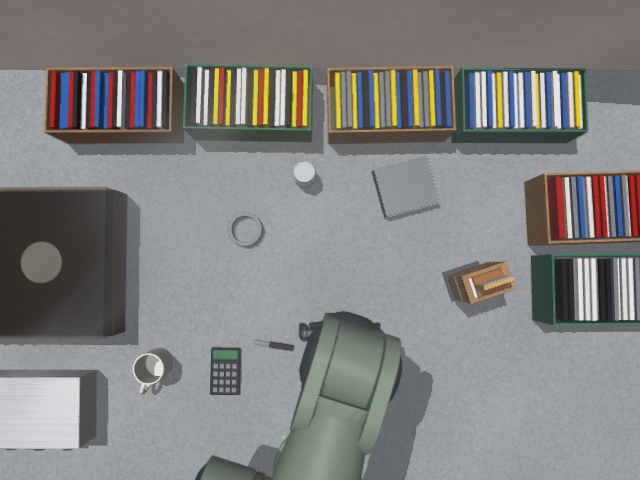

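```bash
python3 -c "
from cell import *
print(sign_off())"
```

```text
the job is handed in; nothing more can be done
None
```

I stacked all five boxes found (three sets, then two slim cases) on the riser as one straight column, within about 3 mm of centre. The sign stands upright in the middle of the top, the other things look undisturbed, and I handed the job in at about 85 s on the robot's clock.

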